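# Refit a drive-bay cover and hold it down

### The arm

A 6-joint arm with a two-finger parallel gripper is mounted at the origin on the work surface. World frame = base frame: x ahead of the robot, y to its left, z up, the work surface at z = 0. Lengths are in m, angles in degrees, forces in N, time in s.
With the tool pointing down it reaches from about 0.425 to 1.125 m from the base axis. Payload 14.9 kg.
Tool frame: the origin (TCP) lies midway between the tips of the shut fingers; the grasp point (between the pads) lies arm.tcp_to_grasp behind it (arm.tcp_to_grasp is the distance from the TCP to the grasp point, in m); x points along the fingers, y is the direction in which the jaws open and shut, and the axes are right-handed (so a half turn about x gives the same grasp; the last joint's range is limited). The gripper opens to 91 mm and grips with 3 to 60 N. Pads are 32 mm wide; open, the fingers measure 118 mm over their backs; the gripper's body (76 mm by 178 mm) begins 60 mm behind the grasp point.
Start: joints at [-74.96, 21.709, 99.362, -0, 58.929, -1.908], TCP at [0.204, -0.67, 0.214] pointing down, gripper open.
Joint ranges: [-158.91, 158.91], [-42.39, 125.64], [0.06, 152.35], [-60.88, 240.88], [17.5, 164.5], [-176.32, 176.32]. Speed limits (degrees/s): [108.29, 108.29, 136.94, 180, 180, 180].

### API

Orientations are given as [roll, pitch, yaw] about the fixed x, y, z axes, in that order (R = Rz(yaw) Ry(pitch) Rx(roll)).
In Python, from station import readout, camera, calibration, arm gives the robot as it stands.
- The arm moves only by the tool servo_tool, never from a script. Its argument "deltas" is one flat list of numbers, 7 for each row, row after row: the shift along the tool's x, y, z in cm, then the turn, a rotation vector about the tool's x, y, z in degrees, then the finger opening in cm, from 0 to 9.12. In form: [tx, ty, tz, rx, ry, rz, claw, tx, ty, tz, rx, ry, rz, claw, ...]. A call has 1 to 8 rows; each row is the pose to reach, as a shift and turn from the pose commanded when the call began, along the tool's axes at that moment; what a row does not reach only later rows make up. A row lasts 1/10 s, in which the tool goes at most 50 mm and 8.59 degrees, less where a joint would pass 70% of its speed; a pose out of reach is approached as far as the arm can. A call with a gripper value outside its range is refused whole. The fingers move at their own pace and stop on an object; the grip force is fixed at half the most. Time passes only in rows, so rows that repeat a pose let the fingers close. It gives the time, the measured TCP pose, the force and the opening at its end, in the units of the state.
- readout.state(): the state, without advancing time (a new reading comes with each control period).
- camera(name): name is "side" or "top" or "wrist"; returns the picture (400x640x3 uint8, red, green, blue); there is no depth.
- calibration(name): a dict with "fx", "fy", "cx", "cy" (pixels), "k1" (the pictures are not rectified: a ray, as slopes to the right and down, at radius r is drawn at 1 + k1 r^2 times it, then the intrinsics apply), "T" (4x4, takes a point from camera to world coordinates). Camera axes: x right, y down, z forward; pixel columns grow to the right and rows downward; lengths in m; the calibration is good to about 2 mm. A picture is of the moment at which its call begins: read the wrist's pose just before it. calibration takes no time and is no camera call; for the wrist camera it gives the pose at the moment of the call.
- arm.finish_job(): hands the job in, once; it reports no verdict.
The state is a dict: "time": time; "qpos": joint angles; "dq": joint speeds; "tau": joint torques, N m; "position": TCP position; "ee_rot": TCP orientation; "wrist_force": force on the tool from outside, world axes, zero at the start; "ft_torque": the same for the moment, N m; "finger_gap": finger opening in m.
Only numpy, scipy, OpenCV 4.12 (cv2) and the standard library are available. Lean on these libraries where they do the work, as an engineer would, in place of code of your own. Each camera call takes 0.05 s, during which the arm holds its last target. There are 200 camera calls.

### The job

Refit the drive-bay cover of the computer case: first turn the winged quarter-turn stud on the case until its wing lies in line with the metal strap it stands on (either way round), which is how the cover's slot will run; then lift the loose cover by its handle and lower it squarely onto the raised frame with the wing coming up through the slot. Press the cover down against its springy gasket until it is fully home on the frame, and finish while still holding it pressed there: the gasket lifts it as soon as you let go. Leave everything else on the bench and case where it is.

Things in the scene. Friction and masses are not known exactly. Their poses are not given: they have to be found in the camera images.
- seat (a point): Centre of the top face of the raised steel frame on the computer case (case 260 x 290 mm, flat top 80 mm above the bench, fixed). Frame 120 mm along x by 160 mm along y, z up; rim 14 mm wide round an opening 20 mm deep, top face 100 mm above the bench. A flat strap 20 mm wide, level with the frame top, crosses the opening along x at y = +50 mm and carries the stud.
- gasket (a joint): Travel (m) of the black rubber gasket ring (106 x 152 mm outside, 6 mm wide) on the frame: 0 = standing 6 mm proud of the frame top, 0.006 = pressed level with it. Sprung, moves straight down; pushes back with 5 N at first and 11 N when level.
- wing (a point): Centre of the stud's wing, 18 mm above the frame top (at x 0, y +50 mm, z +18 mm of seat). The wing is an upright steel blade 30 mm long (this point's x), 7 mm thick (y); its top is 28 mm and its underside 4 mm above the frame top, on a 12 mm round shank.
- stud (a joint): Angle (rad) of the wing about the vertical, counter-clockwise from above positive: 0 or pi = wing in line with the strap (seat's x axis), pi/2 = across it. Stays where it is left (friction 0.05 N m), stops at -0.5 and 3.64.
- cover_grip (a point): Centre of the loose steel cover's handle bar, over the middle of its plate, 36 mm above its underside. Bar 14 mm wide (x), 68 mm long (y), 14 mm high. Plate 120 mm (x) by 160 mm (y), 5 mm thick, 0.25 kg, flat on the bench, handle up. Fitted, its x, y and yaw agree with seat's and this point is 36 mm above seat when pressed home (42 mm on the unpressed gasket).
- cover_slot (a point): Centre of the cover's through slot on the plate's top face, at x 0, y +50 mm, 31 mm below cover_grip. The slot is 43 mm long along x and 17 mm wide along y.
- drive: loose hard drive 147 x 102 x 26 mm lying flat; leave alone. Origin at the centre of its underside
- driver: loose screwdriver lying near the robot's base; leave alone. Origin at the centre of its underside
- mouse: loose computer mouse 100 x 58 x 30 mm; leave alone. Origin at the centre of its underside
- heatsink: loose finned heat sink 80 x 80 x 42 mm; leave alone. Origin at the centre of its underside
- aircan: loose upright can, 60 mm diameter, 170 mm tall; leave alone. Origin at the centre of its underside
- dish: loose small steel screw dish, 56 mm across, 16 mm high, standing on top of the case beside the frame; leave alone. Origin at the centre of its underside
There are look-alikes about, which are no part of the job. Of the things like the part that bears cover_grip, leave any that is brown; of the rest the smaller one is meant.

How it is judged (in metres and radians):
On the way, in this order (a step that is already met when the one before it is completed fails the run):
1. the wing is turned in line with the strap, the cover still on the bench (angle between the x axis of wing and the x axis of seat, either way round below 0.17 rad and height (world z) of cover_grip below 0.05 m), for 0.2 s.
2. the cover is lifted above the case (height (world z) of cover_grip above 0.145 m), for 0.2 s.
At the end, for the whole second after the job is handed in: The wing is within 0.17 rad of the strap's line; the cover lies on the frame within 7 mm in x and y and 0.12 rad in yaw, level within 0.06 rad, pressed down to within 2.5 mm of the frame top (gasket squeezed), and the fingers still press on it with more than 3 N (angle between the x axis of wing and the x axis of seat, either way round below 0.17 rad and x of cover_grip in the frame of seat between -0.007 and 0.007 m and y of cover_grip in the frame of seat between -0.007 and 0.007 m and z of cover_grip in the frame of seat between 0.033 and 0.0385 m and angle between the x axis of cover_grip and the x axis of seat, either way round below 0.12 rad and angle between cover_grip's own z axis and vertical below 0.06 rad and contact force between the fingers and cover above 3 N); the arm keeps its last pose, push and grip.
It fails at once if a bystander is moved more than 30 mm (distance of any of drive, driver, mouse, heatsink, aircan, dish from where it was at the start of the episode above 0.03 m).
It also fails if it takes over 54 s, if anything falls off the work surface, if the arm or the gripper's body presses on something with over 40 N, if the wrist force passes 120 N, or if a joint passes its speed limit or range.

## Working session

There is one attempt and no reset: what is moved stays moved. The work goes in short steps, Python scripts to look and compute and a tool call to move; the robot and the scene stay as the last step left them, time stands still between calls to the robot, and variables do not carry over. Pictures are saved under pics/ and viewed, about 8 in all and at most 12, crops included, and the job is handed in when it is done.

Besides the shell and the picture viewer there is one more tool, called after "Call:" in YAML: its name, and indented under it one key for each argument. servo_tool: Moves the arm, as the interface text tells. Its arguments: {"type":"object","properties":{"deltas":{"type":"array","items":{"type":"number"}}},"required":["deltas"]}

```bash
mkdir -p pics; ls; python3 - <<'E'
from station import readout,camera,calibration,arm
import cv2,numpy as np
print(readout.state(), arm.tcp_to_grasp)
for n in("top","side"):
    im=camera(n); cv2.imwrite(f"pics/{n}0.png",im[:,:,::-1]); c=calibration(n); print(n,{k:np.round(v,4).tolist() for k,v in c.items()})
E
```

```text
pics
{'time': 0.0, 'qpos': array([-7.49595927e+01,  2.17395054e+01,  9.93948152e+01, -2.79509216e-03,
        5.89288032e+01, -1.90958540e+00]), 'dq': array([ 0.08099757,  0.04505422,  0.01461677, -0.10570418,  0.03483863,
       -0.01395216]), 'tau': array([ 3.77892839e-04, -7.63725471e+01, -4.34377062e+01,  6.50351727e-02,
        4.22368327e-02, -7.00363603e-05]), 'position': array([ 0.20393876, -0.66922368,  0.21328303]), 'ee_rot': array([-89.73903163,  89.93683094, 107.21240499]), 'wrist_force': array([-0.60980634,  0.40390845,  0.1727657 ]), 'ft_torque': array([ 0.02569258,  0.05153609, -0.02826447]), 'finger_gap': 0.09137809843220208} 0.0188
top {'fx': 363.1563, 'fy': 363.1563, 'cx': 324.3758, 'cy': 199.8502, 'k1': -0.0786, 'T': [[0.019, -0.9853, 0.17, 0.3553], [-0.9997, -0.0217, -0.014, 0.0207], [0.0175, -0.1697, -0.9853, 1.101], [0.0, 0.0, 0.0, 1.0]]}
side {'fx': 519.072, 'fy': 519.072, 'cx': 320.0928, 'cy': 199.3902, 'k1': 0.0346, 'T': [[-0.9539, -0.1589, 0.2546, 0.1072], [-0.2998, 0.546, -0.7823, 1.258], [-0.0147, -0.8226, -0.5685, 1.0261], [0.0, 0.0, 0.0, 1.0]]}
```

View pics/top0.png

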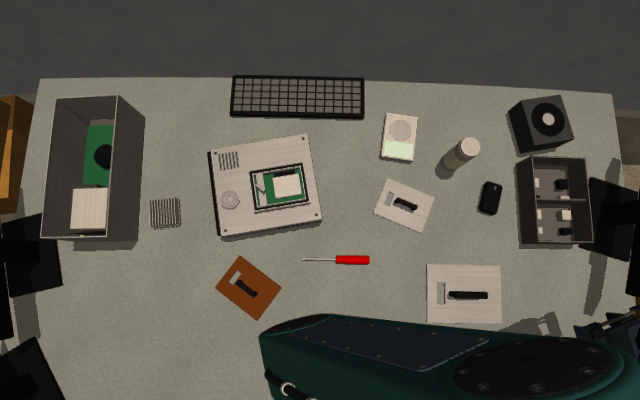

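View pics/side0.png

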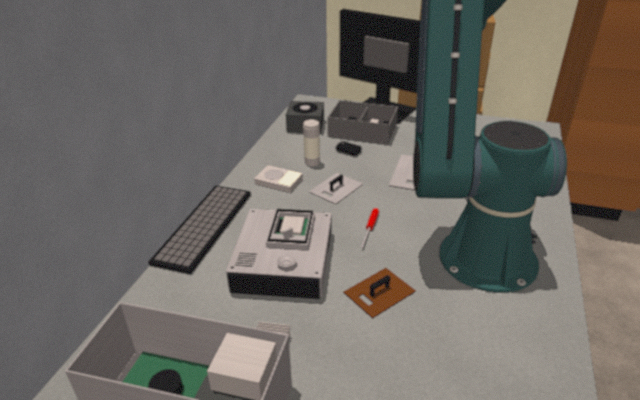

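Top view: case frame at about (279,188), with the strap and stud near its left end at (258,188). There are three covers: a brown one at (248,288), which is excluded; a large grey one at (464,293); and a smaller grey one at (404,205), which fits the description. I'll confirm it with an enlarged crop and measure.

```bash
cat > h.py <<'E'
import numpy as np,cv2
from station import readout,camera,calibration,arm
from scipy.spatial.transform import Rotation as R
def KD(c): return np.array([[c["fx"],0,c["cx"]],[0,c["fy"],c["cy"]],[0,0,1.]]),np.array([c["k1"],0,0,0.])
def rays(c,uv):
    K,d=KD(c); p=cv2.undistortPoints(np.array(uv,float).reshape(-1,1,2),K,d).reshape(-1,2)
    T=np.array(c["T"]); return T[:3,3],np.c_[p,np.ones(len(p))]@T[:3,:3].T
def plane(c,uv,z):
    o,r=rays(c,uv); return o+r*((z-o[2])/r[:,2])[:,None]
def proj(c,P):
    K,d=KD(c); T=np.linalg.inv(np.array(c["T"])); return cv2.projectPoints(np.array(P,float).reshape(-1,1,3),cv2.Rodrigues(T[:3,:3])[0],T[:3,3],K,d)[0].reshape(-1,2)
def goto(x,y,z,yaw):  # tool straight down, jaw axis (tool y) at yaw deg; prints shift cm and turn deg in current tool frame
    s=readout.state(); Rc=R.from_euler('xyz',s["ee_rot"],degrees=True).as_matrix()
    best=None
    for k in(0,180):
        a=np.radians(yaw+k); yv=np.array([np.cos(a),np.sin(a),0]); xv=np.array([0,0,-1.]); Rt=np.c_[xv,yv,np.cross(xv,yv)]
        rv=R.from_matrix(Rc.T@Rt).as_rotvec(degrees=True)
        print("yaw",yaw+k,"shift cm",np.round(Rc.T@(np.array([x,y,z])-s["position"])*100,2),"turn",np.round(rv,2))
    print("q",np.round(s["qpos"],1),"pos",np.round(s["position"],4),"t",s["time"])
E
python3 - <<'E'
from h import *
im=cv2.imread("pics/top0.png"); c=calibration("top")
a=cv2.resize(im[125:245,200:330],None,fx=3.07,fy=3.07,interpolation=2); b=cv2.resize(im[165:245,360:446],None,fx=4.6,fy=4.6,interpolation=2)
cv2.imwrite("pics/crop1.png",np.hstack([a[:368],b[:368]])); print(a.shape,b.shape)
hsv=cv2.cvtColor(im,cv2.COLOR_BGR2HSV)
# cover: bright region; compare with bench
for n,p in dict(bench=(350,180),cover=(420,212),big=(440,275),case=(225,200)).items(): print(n,im[p[1],p[0]],hsv[p[1],p[0]])
for n,(x0,y0,x1,y1) in dict(cover=(368,172,440,240),big=(420,258,508,312)).items():
    m=((im[y0:y1,x0:x1,2].astype(int)-im[y0:y1,x0:x1,1]>2)&(hsv[y0:y1,x0:x1,2]>150)).astype(np.uint8)*255
    m=cv2.morphologyEx(m,cv2.MORPH_CLOSE,np.ones((9,9)))
    k=max(cv2.findContours(m,0,2)[0],key=cv2.contourArea)
    r=cv2.boxPoints(cv2.minAreaRect(k))+[x0,y0]; P=plane(c,r,.005); print(n,r.tolist(),P.round(4).tolist(),np.linalg.norm(np.diff(P[:3],axis=0),axis=1),P.mean(0))
E
```

```text
(368, 399, 3) (368, 396, 3)
bench [116 131 135] [ 24  36 135]
cover [155 169 183] [ 15  39 183]
big [145 158 173] [ 14  41 173]
case [137 151 164] [ 16  42 164]
cover [[372.3623561859131, 211.88941192626953], [387.1200008392334, 176.8400011062622], [435.76000213623047, 197.31999969482422], [421.00235748291016, 232.36941146850586]] [[0.5103, -0.1423, 0.005], [0.6214, -0.1889, 0.005], [0.56, -0.3407, 0.005], [0.4503, -0.2914, 0.005]] [0.12052012 0.16379818] [ 0.53549251 -0.2408222   0.005     ]
big [[427.0, 264.0], [501.0, 264.0], [501.0, 311.0], [427.0, 311.0]] [[0.3551, -0.3078, 0.005], [0.3569, -0.5397, 0.005], [0.2164, -0.5334, 0.005], [0.2169, -0.3053, 0.005]] [0.2319368  0.14069783] [ 0.28633186 -0.42154753  0.005     ]
```

View pics/crop1.png

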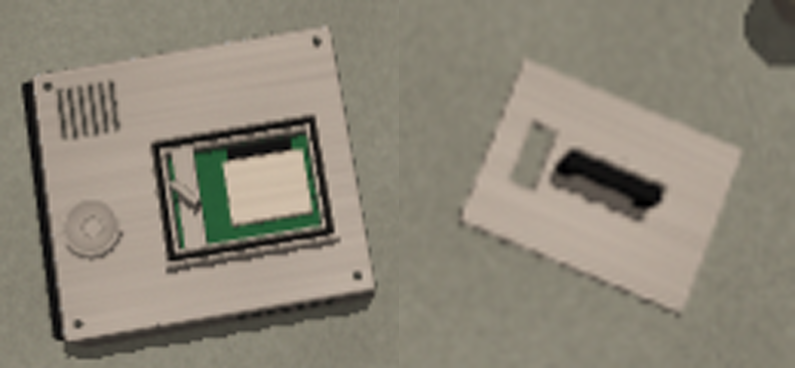

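The crop confirms it: the grey cover at (404,205) measures 120 x 164 mm, so it's the one meant. The big one's rectangle is about 232 x 141 mm, and the third cover is brown. The wing, at crop (172,182)-(198,210), sits about 35° off the strap.

```bash
python3 - <<'E'
from h import *
c=calibration("top")
q=np.array([(152,143),(315,117),(335,233),(170,262)])/3.07+[200,125]
P=plane(c,q,.106); print(P.round(4).tolist(),P.mean(0).round(4))
y=P[0]+P[3]-P[1]-P[2]; yaw=np.degrees(np.arctan2(y[1],y[0]))-90; print("yaw",yaw)
w=plane(c,np.array([(172,182),(198,210)])/3.07+[200,125],.128); print(w, np.degrees(np.arctan2(*(w[0]-w[1])[1::-1])))
a=np.radians(yaw+90); print("wing pred",P.mean(0)[:2]+.05*np.array([np.cos(a),np.sin(a)]))
print("dish/aircan",plane(c,[(230,199)],.096),plane(c,[(447,170)],0))
T=np.array(calibration("wrist")["T"]); s=readout.state(); Rc=R.from_euler('xyz',s["ee_rot"],degrees=True).as_matrix()
print("cam in tool", (Rc.T@(T[:3,3]-s["position"])).round(3),(Rc.T@T[:3,:3]).round(2).tolist())
goto(.57,.09,.30,99+35)
E
```

```text
[[0.6032, 0.2191, 0.106], [0.6311, 0.0702, 0.106], [0.5231, 0.0489, 0.106], [0.4933, 0.1968, 0.106]] [0.5627 0.1338 0.106 ]
yaw 10.995390789682588
[[0.56230064 0.19487101 0.128     ]
 [0.53740585 0.17042843 0.128     ]] 44.47485417953324
wing pred [0.55313812 0.18285478]
dish/aircan [[0.52527749 0.27184248 0.096     ]] [[ 0.6498711 -0.381976   0.       ]]
cam in tool [-0.17  -0.001 -0.078] [[0.0, -0.27, 0.96], [1.0, -0.0, -0.0], [0.0, 0.96, 0.27]]
yaw 134 shift cm [ -8.6  -61.97 -57.15] turn [1.5295e+02 7.0000e-02 2.0000e-02]
yaw 314 shift cm [ -8.6  -61.97 -57.15] turn [-2.705e+01 -1.000e-02  5.000e-02]
q [-75.   21.7  99.4  -0.   58.9  -1.9] pos [ 0.2039 -0.6693  0.2134] t 0.1
```

Call:
servo_tool:
  deltas: [-8.6, -62, -57.1, -27, 0, 0, 9, -8.6, -62, -57.1, -27, 0, 0, 9, -8.6, -62, -57.1, -27, 0, 0, 9, -8.6, -62, -57.1, -27, 0, 0, 9, -8.6, -62, -57.1, -27, 0, 0, 9, -8.6, -62, -57.1, -27, 0, 0, 9, -8.6, -62, -57.1, -27, 0, 0, 9, -8.6, -62, -57.1, -27, 0, 0, 9]

```text
time: 0.9
position: [0.3769, -0.3091, 0.2546]
ee_rot: [-113.0, 90.0, 110.9]
wrist_force: [0.9, -1.0, 0.7]
finger_gap: 0.09
```

```bash
python3 -c "
from h import *
goto(.55,.18,.28,-45.5)"
```

```text
yaw -45.5 shift cm [ -2.53 -23.21 -46.4 ] turn [-0.57 -0.    0.  ]
yaw 134.5 shift cm [ -2.53 -23.21 -46.4 ] turn [1.7943e+02 1.0000e-02 0.0000e+00]
q [-42.1  -1.1 121.9   0.   59.1   4. ] pos [ 0.3769 -0.3091  0.2546] t 0.9
```

Call:
servo_tool:
  deltas: [-2.5, -23.2, -46.4, -0.6, 0, 0, 4, -2.5, -23.2, -46.4, -0.6, 0, 0, 4, -2.5, -23.2, -46.4, -0.6, 0, 0, 4, -2.5, -23.2, -46.4, -0.6, 0, 0, 4, -2.5, -23.2, -46.4, -0.6, 0, 0, 4, -2.5, -23.2, -46.4, -0.6, 0, 0, 4, -2.5, -23.2, -46.4, -0.6, 0, 0, 4, -2.5, -23.2, -46.4, -0.6, 0, 0, 4]

```text
time: 1.7
position: [0.51, 0.0678, 0.2739]
ee_rot: [123.6, 90.0, -11.9]
wrist_force: [0.2, -1.2, 0.3]
finger_gap: 0.0402
```

Call:
servo_tool:
  deltas: [0, -8, -16, 0, 0, 0, 4, 0, -8, -16, 0, 0, 0, 4, 0, -8, -16, 0, 0, 0, 4, 0, -8, -16, 0, 0, 0, 4]

```text
time: 2.1
position: [0.5682, 0.238, 0.2734]
ee_rot: [-87.2, 90.0, 137.4]
wrist_force: [-0.7, -0.9, 0.3]
finger_gap: 0.04
```

```bash
python3 -c "
from h import *
goto(.55,.18,.28,-45.5)"
```

```text
yaw -45.5 shift cm [-0.66  2.85  5.37] turn [0.14 0.   0.02]
yaw 134.5 shift cm [-0.66  2.85  5.37] turn [-1.7986e+02 -2.0000e-02  0.0000e+00]
q [ 20.6  10.5 107.2   0.   62.3  65.9] pos [0.5682 0.238  0.2734] t 2.1
```

Call:
servo_tool:
  deltas: [0, 2.8, 5.4, 0, 0, 0, 4, 0, 2.8, 5.4, 0, 0, 0, 4, 0, 2.8, 5.4, 0, 0, 0, 4]

```text
time: 2.4
position: [0.5483, 0.176, 0.2735]
ee_rot: [-23.1, 90.0, -158.6]
wrist_force: [0.2, -0.3, -0.2]
finger_gap: 0.04
```

```bash
python3 - <<'E'
from h import *
c=calibration("wrist"); im=camera("wrist")[:,:,::-1].copy(); cv2.imwrite("pics/w1.png",im); np.save("w1T.npy",c["T"]); print({k:c[k] for k in c if k!="T"})
print(proj(c,[[.55,.1827,.128],[.5627,.1338,.106]]))
goto(.55,.1827,.15,-45.5)
E
```

```text
{'fx': 343.5884621396341, 'fy': 343.5884621396341, 'cx': 315.8241214512595, 'cy': 197.0110218083796, 'k1': -0.029622868326485554}
[[312.98804921 179.36947822]
 [356.05290416 198.56815427]]
yaw -45.5 shift cm [12.39 -0.35 -0.5 ] turn [-0.02 -0.01  0.  ]
yaw 134.5 shift cm [12.39 -0.35 -0.5 ] turn [1.7998e+02 0.0000e+00 2.0000e-02]
q [ 15.5   6.7 111.6   0.   61.7  61. ] pos [0.5489 0.1766 0.2739] t 2.45
```

View pics/w1.png

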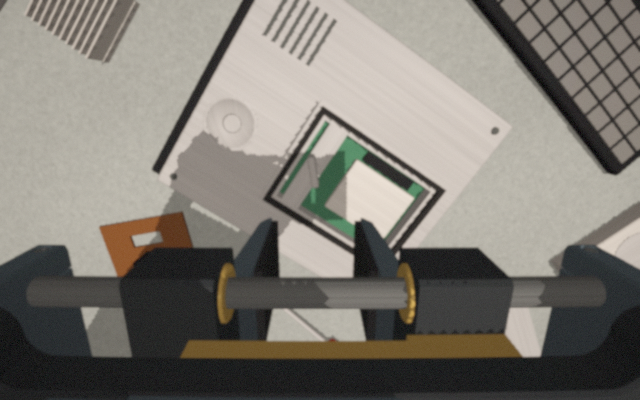

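Wrist view: the wing runs from about (312,155) to (317,202), almost parallel to the fingers' pads. The gasket's outer corners are top (323,107), left (265,197) and right (442,190).

```bash
python3 - <<'E'
from h import *
c=calibration("wrist"); c["T"]=np.load("w1T.npy")
P=plane(c,[(323,107),(265,197),(442,190)],.106); print(P.round(4).tolist(),np.linalg.norm(P[0]-P[1]),np.linalg.norm(P[0]-P[2]))
y=P[0]-P[2]; print("yaw y",np.degrees(np.arctan2(y[1],y[0]))-90); x=P[0]-P[1]; print("yaw x",np.degrees(np.arctan2(x[1],x[0])))
s=(P[1]+P[2])/2; print("seat",s)
for yy in(10,):
  a=np.radians(yy+90); print("stud",s[:2]+.05*np.array([np.cos(a),np.sin(a)]))
w=plane(c,[(312,155),(317,202)],.128);print(w,w.mean(0),np.degrees(np.arctan2(*(w[0]-w[1])[1::-1])))
im=cv2.imread("pics/w1.png"); cv2.imwrite("pics/crop2.png",cv2.resize(im[95:265,255:455],None,fx=4,fy=3.5,interpolation=2))
E
```

```text
[[0.6034, 0.2218, 0.106], [0.4987, 0.2014, 0.106], [0.6304, 0.0778, 0.106]] 0.10669042523681153 0.14656609564704173
yaw y 10.616901640050614
yaw x 11.0573576464377
seat [0.56456666 0.13957267 0.106     ]
stud [0.55588425 0.18881306]
[[0.56584408 0.19945574 0.128     ]
 [0.5367957  0.16442441 0.128     ]] [0.55131989 0.18194007 0.128     ] 50.3340862591792
```

View pics/crop2.png

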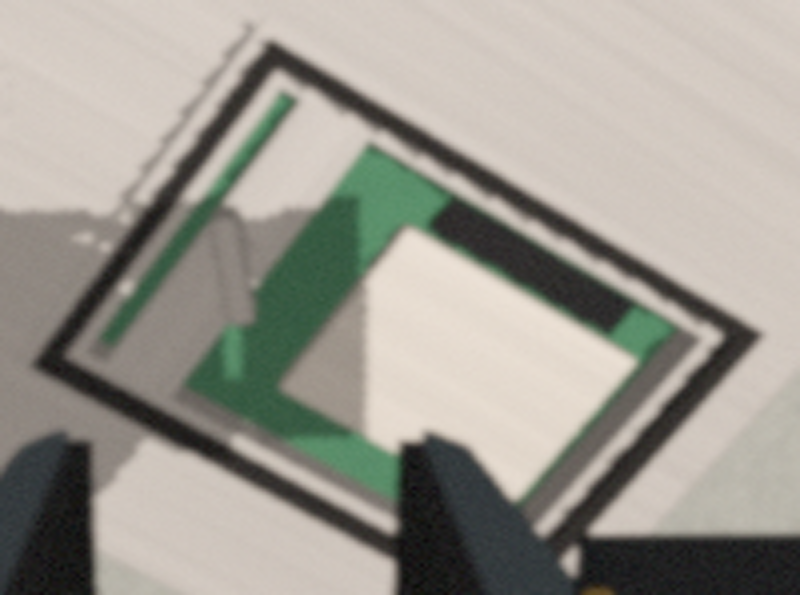

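```bash
python3 - <<'E'
from h import *
c=calibration("wrist"); c["T"]=np.load("w1T.npy")
q=np.array([(270,42),(38,362),(565,560),(760,335)])/[4,3.5]+[255,95]
P=plane(c,q,.106); print(P.round(4).tolist(),np.linalg.norm(P-np.roll(P,1,0),axis=1))
s=P.mean(0); y=P[0]+P[1]-P[2]-P[3]; yaw=np.degrees(np.arctan2(y[1],y[0]))-90;print("seat",s,yaw)
a=np.radians(yaw+90); print("stud",s[:2]+.05*np.array([np.cos(a),np.sin(a)]))
w=plane(c,np.array([(230,210),(241,320)])/[4,3.5]+[255,95],.128);print(w.mean(0),np.degrees(np.arctan2(*(w[0]-w[1])[1::-1])))
goto(.555,.187,.112,-43)
E
```

```text
[[0.6031, 0.2222, 0.106], [0.4972, 0.2007, 0.106], [0.5494, 0.0572, 0.106], [0.6321, 0.075, 0.106]] [0.15001044 0.10801525 0.15270829 0.08462849]
seat [0.57044433 0.13876652 0.106     ] 15.598149143539004
stud [0.5569999  0.18692508]
[0.55638516 0.18775819 0.128     ] 49.2895636202483
yaw -43 shift cm [16.19 -0.31 -1.16] turn [-2.52 -0.01  0.  ]
yaw 137 shift cm [16.19 -0.31 -1.16] turn [1.7748e+02 0.0000e+00 2.0000e-02]
q [ 15.5   6.7 111.6   0.   61.7  61. ] pos [0.5489 0.1766 0.2739] t 2.45
```

Call:
servo_tool:
  deltas: [4, -0.3, -1.2, -2.5, 0, 0, 4, 8, -0.3, -1.2, -2.5, 0, 0, 4, 12, -0.3, -1.2, -2.5, 0, 0, 4, 14, -0.3, -1.2, -2.5, 0, 0, 4, 16, -0.3, -1.2, -2.5, 0, 0, 4, 16.2, -0.3, -1.2, -2.5, 0, 0, 4, 16.2, -0.3, -1.2, -2.5, 0, 0, 4]

```text
time: 3.15
position: [0.5556, 0.1879, 0.1119]
ee_rot: [-40.6, 90.0, -173.5]
wrist_force: [-0.2, -0.2, -0.6]
finger_gap: 0.0396
```

Call:
servo_tool:
  deltas: [0, 0, 0, 0, 0, 0, 1.8, 0, 0, 0, 0, 0, 0, 0.8, 0, 0, 0, 0, 0, 0, 0.6, 0, 0, 0, 0, 0, 0, 0.5, 0, 0, 0, 0, 0, 0, 0.4, 0, 0, 0, 0, 0, 0, 0.4]

```text
time: 3.75
position: [0.5557, 0.1875, 0.1122]
ee_rot: [123.2, 90.0, -9.8]
wrist_force: [-0.7, -2.5, 6.0]
finger_gap: 0.0072
```

Call:
servo_tool:
  deltas: [0, 0, 0, 8, 0, 0, 0.4, 0, 0, 0, 16, 0, 0, 0.4, 0, 0, 0, 24, 0, 0, 0.4, 0, 0, 0, 32, 0, 0, 0.4, 0, 0, 0, 36, 0, 0, 0.4, 0, 0, 0, 36, 0, 0, 0.4, 0, 0, 0, 36, 0, 0, 0.4, 0, 0, 0, 36, 0, 0, 0.4]

```text
time: 4.55
position: [0.5563, 0.1864, 0.1122]
ee_rot: [122.0, 89.9, -46.9]
wrist_force: [4.2, -15.0, 4.9]
finger_gap: 0.0069
```

```bash
python3 - <<'E'
from h import *
goto(.555,.187,.112,-79); s=readout.state(); print(s["finger_gap"],s["wrist_force"],s["ft_torque"])
E
```

```text
yaw -79 shift cm [ 0.02 -0.08  0.12] turn [ 0.08 -0.07 -0.11]
yaw 101 shift cm [ 0.02 -0.08  0.12] turn [-1.7992e+02  1.7000e-01 -1.1000e-01]
q [ 16.3  19.8 115.   -0.2  45.1  95.3] pos [0.5563 0.1864 0.1122] t 4.55
0.006863252600508329 [  4.16235531 -14.9588533    4.8531046 ] [-2.89072663 -0.91883045 -0.04262686]
```

Call:
servo_tool:
  deltas: [0, 0, 0, 36, 0, 0, 4, 0, 0, 0, 0, 0, 0, 4]

```text
time: 4.75
position: [0.5555, 0.1875, 0.1118]
ee_rot: [-140.9, 90.0, 49.2]
wrist_force: [-0.3, 0.6, 0.0]
finger_gap: 0.02
```

I put a stray 36° turn in that row's release. I'll check the yaw and re-grip to square up the wing.

```bash
python3 -c "
from h import *
goto(.556,.1865,.112,-79)"
```

```text
yaw -79 shift cm [-0.02  0.1  -0.03] turn [-0.94 -0.01  0.01]
yaw 101 shift cm [-0.02  0.1  -0.03] turn [1.7906e+02 1.0000e-02 1.0000e-02]
q [ 16.4  19.9 115.    0.   45.1  96.3] pos [0.5555 0.1875 0.1118] t 4.75
```

Call:
servo_tool:
  deltas: [0, 0, 0, 0, 0, 0, 0.4, 0, 0, 0, 0, 0, 0, 0.4, 0, 0, 0, 0, 0, 0, 0.4, 0, 0, 0, 0, 0, 0, 0.4]

```text
time: 5.15
position: [0.5557, 0.1863, 0.1118]
ee_rot: [88.5, 89.9, -80.5]
wrist_force: [4.2, -15.8, 0.7]
finger_gap: 0.0066
```

```bash
python3 -c "
from h import *
goto(.556,.1865,.112,-79); s=readout.state(); print(s['wrist_force'],s['finger_gap'])"
```

```text
yaw -79 shift cm [-0.02 -0.02 -0.03] turn [-0.04  0.   -0.12]
yaw 101 shift cm [-0.02 -0.02 -0.03] turn [ 1.7996e+02 -1.9000e-01 -1.0000e-02]
q [ 16.3  19.9 115.   -0.2  45.1  95.5] pos [0.5557 0.1863 0.1118] t 5.15
[  4.19260262 -15.79997814   0.73082299] 0.006567858728281947
```

Wing squared up at 11° world. Release, rise and look at the frame.

Call:
servo_tool:
  deltas: [0, 0, 0, 0, 0, 0, 4, 0, 0, 0, 0, 0, 0, 4, -2, 0, 0, 0, 0, 0, 4, -6, 0, 0, 0, 0, 0, 4, -10, 0, 2, 0, 0, 0, 4, -14, 2, 6, 0, 0, 0, 4, -14, 4, 7, 0, 0, 0, 4, -14, 4, 7, 0, 0, 0, 4]

```text
time: 5.95
position: [0.4935, 0.1336, 0.2535]
ee_rot: [-179.7, 89.9, 11.3]
wrist_force: [0.4, -0.4, -0.2]
finger_gap: 0.0401
```

```bash
python3 - <<'E'
from h import *
c=calibration("wrist"); im=camera("wrist")[:,:,::-1].copy(); cv2.imwrite("pics/w2.png",im); np.save("w2T.npy",c["T"])
print(proj(c,[[.556,.1865,.128],[.5647,.138,.106]]))
print(readout.state()["position"])
E
```

```text
[[269.40230479 107.8270792 ]
 [327.58846694 108.01323806]]
[0.49412129 0.13441853 0.25267335]
```

View pics/w2.png

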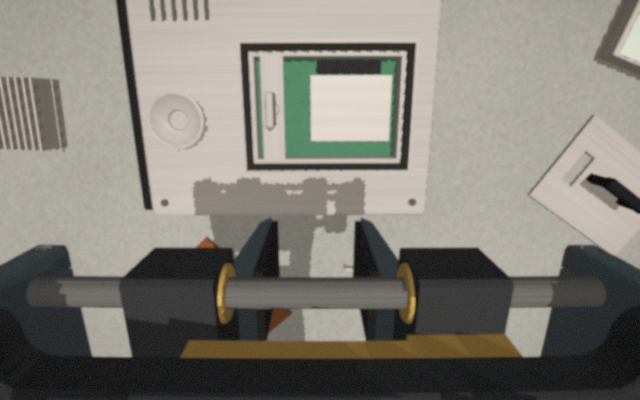

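The wing at (270,110) now lies along the strap, and the whole frame is visible, with the gasket spanning (241,43)-(415,169). I'll fit it in world coordinates.

```bash
python3 - <<'E'
from h import *
c=calibration("wrist"); c["T"]=np.load("w2T.npy"); im=cv2.imread("pics/w2.png")
x0,y0,x1,y1=225,30,430,182
g=im[y0:y1,x0:x1].max(2); m=(g<90).astype(np.uint8)*255
k=max(cv2.findContours(m,cv2.RETR_EXTERNAL,cv2.CHAIN_APPROX_NONE)[0],key=cv2.contourArea)[:,0]+[x0,y0]
P=plane(c,k,.106); (cx,cy),sz,a=cv2.minAreaRect((P[:,:2]*1000).astype(np.float32)); print("seat",cx,cy,sz,a)
yaw=a if a<45 else a-90; t=np.radians(yaw+90); print("stud pred",cx+50*np.cos(t),cy+50*np.sin(t))
# wing top face centre
w=plane(c,[(270,93),(270,128)],.128); print("wing ends",w,np.degrees(np.arctan2(*(w[0]-w[1])[1::-1])))
goto(.535,-.241,.25,-22)
E
```

```text
seat 563.7125854492188 138.11126708984375 (109.20036315917969, 149.54051208496094) 10.977775573730469
stud pred 554.1911745372208 187.1963232092462
wing ends [[0.56785371 0.18786847 0.128     ]
 [0.53969256 0.1834245  0.128     ]] 8.96761315940126
yaw -22 shift cm [ 0.25 37.64  3.1 ] turn [-5.707e+01 -1.000e-01 -4.000e-02]
yaw 158 shift cm [ 0.25 37.64  3.1 ] turn [ 1.2293e+02 -4.0000e-02  1.2000e-01]
q [ 12.6   1.6 119.5   0.   58.8  91.7] pos [0.4941 0.1344 0.2527] t 6.0
```

Call:
servo_tool:
  deltas: [0, 37.6, 3.1, -57, 0, 0, 6, 0, 37.6, 3.1, -57, 0, 0, 6, 0, 37.6, 3.1, -57, 0, 0, 6, 0, 37.6, 3.1, -57, 0, 0, 6, 0, 37.6, 3.1, -57, 0, 0, 6, 0, 37.6, 3.1, -57, 0, 0, 6, 0, 37.6, 3.1, -57, 0, 0, 6, 0, 37.6, 3.1, -57, 0, 0, 6]

```text
time: 6.8
position: [0.5354, -0.2308, 0.251]
ee_rot: [-117.5, 90.0, 130.8]
wrist_force: [0.6, 0.2, 1.2]
finger_gap: 0.0603
```

```bash
python3 - <<'E'
from h import *
c=calibration("wrist"); im=camera("wrist")[:,:,::-1].copy(); cv2.imwrite("pics/w3.png",im); np.save("w3T.npy",c["T"])
print(proj(c,[[.535,-.241,.005]]))
goto(.535,-.241,.1,-22)
E
```

```text
[[319.08685072 173.71210382]]
yaw -22 shift cm [15.13  0.04  0.45] turn [ 0.25  0.06 -0.05]
yaw 158 shift cm [15.13  0.04  0.45] turn [-1.7975e+02  8.0000e-02  1.0000e-01]
q [-2.600e+01  9.000e+00  1.115e+02 -1.000e-01  5.950e+01 -4.300e+00] pos [ 0.5362 -0.2364  0.2513] t 6.85
```

View pics/w3.png

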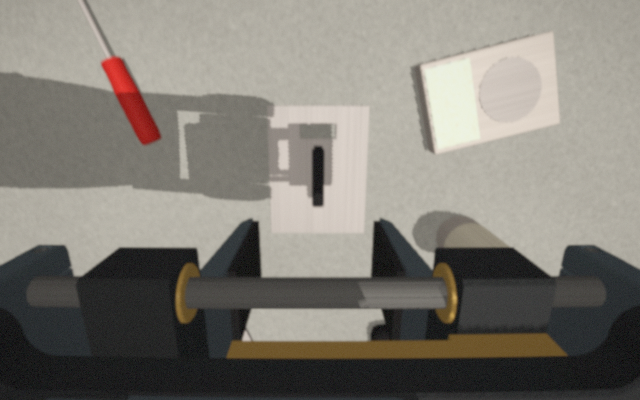

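The cover is directly below: plate corners at about (273,105), (369,106), (365,233), (271,232), handle bar (318,146)-(318,206), and slot at (318,131) on the far side (+y), as expected.

```bash
python3 - <<'E'
from h import *
c=calibration("wrist"); c["T"]=np.load("w3T.npy")
P=plane(c,[(273,105),(369,106),(365,233),(271,232)],.005); print(np.linalg.norm(P-np.roll(P,1,0),axis=1),"centre",P.mean(0))
y=P[0]+P[1]-P[2]-P[3]; print("yaw",np.degrees(np.arctan2(y[1],y[0]))-90)
b=plane(c,[(318,146.5),(318,206)],.043); print("bar",b.mean(0),np.linalg.norm(b[0]-b[1]),np.degrees(np.arctan2(*(b[0]-b[1])[1::-1]))-90)
C=.5*(b.mean(0)+P.mean(0)); print(C); goto(C[0],C[1],.015,-22)
E
```

```text
[0.15949149 0.11256446 0.15955409 0.12196435] centre [ 0.53612486 -0.23936399  0.005     ]
yaw -22.842121793103786
bar [ 0.53516304 -0.23637806  0.043     ] 0.06842216468821957 -21.578483955691866
[ 0.53564395 -0.23787102  0.024     ]
yaw -22 shift cm [ 2.363e+01 -2.000e-02  1.300e-01] turn [ 0.25  0.06 -0.05]
yaw 158 shift cm [ 2.363e+01 -2.000e-02  1.300e-01] turn [-1.7975e+02  8.0000e-02  1.0000e-01]
q [-2.600e+01  9.000e+00  1.115e+02 -1.000e-01  5.950e+01 -4.300e+00] pos [ 0.5362 -0.2364  0.2513] t 6.85
```

Call:
servo_tool:
  deltas: [5, 0, 0.1, 0.2, 0, 0, 5, 10, 0, 0.1, 0.2, 0, 0, 5, 15, 0, 0.1, 0.2, 0, 0, 5, 19, 0, 0.1, 0.2, 0, 0, 5, 22, 0, 0.1, 0.2, 0, 0, 5, 23.7, 0, 0.1, 0.2, 0, 0, 5, 23.7, 0, 0.1, 0.2, 0, 0, 5]

```text
time: 7.55
position: [0.5332, -0.229, 0.0116]
ee_rot: [-94.9, 89.7, 152.9]
wrist_force: [-0.4, 1.0, -0.7]
finger_gap: 0.0503
```

```bash
python3 -c "
from h import *
goto(.5356,-.2379,.014,-22); print(readout.state()['wrist_force'])"
```

```text
yaw -22 shift cm [-0.24  0.55  0.74] turn [-0.18 -0.02  0.28]
yaw 158 shift cm [-0.24  0.55  0.74] turn [1.7982e+02 4.5000e-01 4.0000e-02]
q [-25.5  29.2 115.8   0.   35.3  -3.4] pos [ 0.5332 -0.229   0.0116] t 7.55
[-0.4129397   1.01950513 -0.70586236]
```

Call:
servo_tool:
  deltas: [-0.2, 0.5, 0.7, 0, 0, 0.3, 5, -0.2, 0.5, 0.7, 0, 0, 0.3, 5, -0.2, 0.5, 0.7, 0, 0, 0.3, 5]

```text
time: 7.85
position: [0.5374, -0.2393, 0.0181]
ee_rot: [89.2, 89.6, -23.0]
wrist_force: [0.6, -0.2, 0.1]
finger_gap: 0.05
```

```bash
python3 -c "
from h import *
goto(.5356,-.2385,.014,-22); print(readout.state()['wrist_force'])"
```

```text
yaw -22 shift cm [ 0.4 -0.2 -0. ] turn [-0.18  0.01 -0.42]
yaw 158 shift cm [ 0.4 -0.2 -0. ] turn [ 1.7982e+02 -6.6000e-01 -1.0000e-02]
q [-26.3  28.8 115.3   0.   35.4  -4.1] pos [ 0.5374 -0.2393  0.0181] t 7.85
[ 0.63093518 -0.2021556   0.07782548]
```

Call:
servo_tool:
  deltas: [0.3, -0.2, 0, 0, 0, -0.3, 5, 0.3, -0.2, 0, 0, 0, -0.3, 5, 0.3, -0.2, 0, 0, 0, -0.3, 5, 0.3, -0.2, 0, 0, 0, -0.3, 5]

```text
time: 8.25
position: [0.5347, -0.2379, 0.0139]
ee_rot: [96.4, 90.0, -15.8]
wrist_force: [0.1, -0.3, -0.6]
finger_gap: 0.0496
```

```bash
python3 -c "
from h import *
goto(.5356,-.2385,.014,-22); print(readout.state()['wrist_force'])"
```

```text
yaw -22 shift cm [-0.01  0.11  0.02] turn [-0.15 -0.   -0.  ]
yaw 158 shift cm [-0.01  0.11  0.02] turn [179.85  -0.     0.  ]
q [-26.3  29.2 115.4   0.   35.4  -4.1] pos [ 0.5347 -0.2379  0.0139] t 8.25
[ 0.09688933 -0.30988931 -0.63310546]
```

Close on the bar, then lift to about 0.2 m.

Call:
servo_tool:
  deltas: [0, 0, 0, 0, 0, 0, 1, 0, 0, 0, 0, 0, 0, 1, 0, 0, 0, 0, 0, 0, 1, 0, 0, 0, 0, 0, 0, 1, 0, 0, 0, 0, 0, 0, 1, 0, 0, 0, 0, 0, 0, 1]

```text
time: 8.85
position: [0.5346, -0.2379, 0.0138]
ee_rot: [-103.1, 90.0, 144.7]
wrist_force: [0.1, 0.3, 0.3]
finger_gap: 0.0142
```

Call:
servo_tool:
  deltas: [-3, 0, 0, 0, 0, 0, 1, -7, 0, 0, 0, 0, 0, 1, -11, 0, 0, 0, 0, 0, 1, -15, 0, 0, 0, 0, 0, 1, -18, 0, 0, 0, 0, 0, 1, -18, 0, 0, 0, 0, 0, 1, -18, 0, 0, 0, 0, 0, 1, -18, 0, 0, 0, 0, 0, 1]

```text
time: 9.65
position: [0.5337, -0.2374, 0.1921]
ee_rot: [-94.3, 89.9, 153.5]
wrist_force: [-0.5, 1.0, -2.9]
finger_gap: 0.0138
```

```bash
python3 - <<'E'
from h import *
c=calibration("wrist"); im=camera("wrist")[:,:,::-1].copy(); cv2.imwrite("pics/w4.png",im); np.save("w4T.npy",c["T"])
s=readout.state(); np.save("w4p.npy",np.r_[s["position"],s["ee_rot"]])
print(s["wrist_force"],s["finger_gap"])
goto(.5637,.1375,.20,11)
E
```

```text
[-0.84746053 -0.02558049 -1.49622897] 0.013789041790308933
yaw 11 shift cm [ -0.76 -11.37 -35.86] turn [-33.15  -0.06   0.15]
yaw 191 shift cm [ -0.76 -11.37 -35.86] turn [1.4685e+02 2.0000e-01 8.0000e-02]
q [-26.3  13.1 113.6   0.   53.5  -4.1] pos [ 0.5337 -0.2375  0.192 ] t 9.7
```

View pics/w4.png

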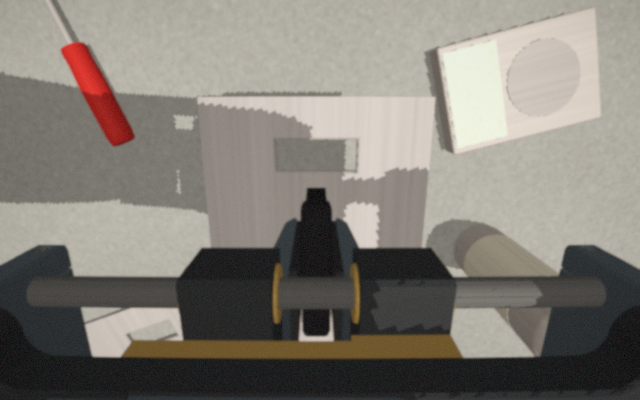

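The cover is held (gap 13.8 mm) and level. Slot is at (275,138)-(357,171), with the plate's far edge along row 96-97, from (198,97) to (434,97).

```bash
python3 - <<'E'
from h import *
c=calibration("wrist"); c["T"]=np.load("w4T.npy"); p=np.load("w4p.npy"); im=cv2.imread("pics/w4.png")
Rc=R.from_euler('xyz',p[3:],degrees=True).as_matrix()
f=lambda uv:((plane(c,uv,p[2]-.009)-p[:3])@Rc*1000).round(1)   # tool frame mm; cover +y = tool -z, cover x = tool y
s=f([(275,138),(357,138),(357,171),(275,171)]); print("slot",s.tolist(),s.mean(0)); print("far edge",f([(198,97),(434,97)]).tolist())
E
```

```text
slot [[9.1, -21.5, -59.6], [9.0, 20.8, -59.6], [9.0, 21.4, -42.2], [9.1, -22.1, -42.2]] [  9.05  -0.35 -50.9 ]
far edge [[9.2, -59.7, -80.1], [8.9, 58.9, -80.1]]
```

Call:
servo_tool:
  deltas: [-0.8, -11.4, -35.9, -33.1, 0, 0, 1, -0.8, -11.4, -35.9, -33.1, 0, 0, 1, -0.8, -11.4, -35.9, -33.1, 0, 0, 1, -0.8, -11.4, -35.9, -33.1, 0, 0, 1, -0.8, -11.4, -35.9, -33.1, 0, 0, 1, -0.8, -11.4, -35.9, -33.1, 0, 0, 1, -0.8, -11.4, -35.9, -33.1, 0, 0, 1, -0.8, -11.4, -35.9, -33.1, 0, 0, 1]

```text
time: 10.5
position: [0.5637, 0.1407, 0.2005]
ee_rot: [-99.8, 89.9, -178.7]
wrist_force: [-1.0, -0.3, -2.1]
finger_gap: 0.014
```

Call:
servo_tool:
  deltas: [0, 0, 0, 0, 0, 0, 1, 0, 0, 0, 0, 0, 0, 1, 0, 0, 0, 0, 0, 0, 1, 0, 0, 0, 0, 0, 0, 1]

```text
time: 10.9
position: [0.5643, 0.1365, 0.2014]
ee_rot: [-85.8, 90.0, -164.9]
wrist_force: [0.4, -0.1, -2.6]
finger_gap: 0.0136
```

```bash
python3 -c "
from h import *
goto(.5637,.1375,.20,11)"
```

```text
yaw 11 shift cm [ 0.14 -0.04 -0.11] turn [-0.13  0.    0.04]
yaw 191 shift cm [ 0.14 -0.04 -0.11] turn [ 1.7987e+02  7.0000e-02 -0.0000e+00]
q [ 11.3  12.  113.8  -0.   54.3   0.4] pos [0.5643 0.1365 0.2014] t 10.9
```

Cover sits within 1 mm of tool centre, and the tool is aligned with the seat. Lower until the wing tip is in the slot (TCP 0.130), and check the forces.

Call:
servo_tool:
  deltas: [2, 0, 0, 0, 0, 0, 1, 4, 0, 0, 0, 0, 0, 1, 5, 0, 0, 0, 0, 0, 1, 5.5, 0, 0, 0, 0, 0, 1, 6, 0, 0, 0, 0, 0, 1, 6.5, 0, 0, 0, 0, 0, 1, 7, 0, 0, 0, 0, 0, 1, 7, 0, 0, 0, 0, 0, 1]

```text
time: 11.7
position: [0.5642, 0.1376, 0.1314]
ee_rot: [-91.4, 90.0, -170.5]
wrist_force: [-0.7, -0.5, -1.7]
finger_gap: 0.014
```

```bash
python3 - <<'E'
from h import *
im=camera("wrist")[:,:,::-1].copy(); cv2.imwrite("pics/w5.png",im); print(readout.state()["wrist_force"])
goto(.5643,.1365,.113,11)
E
```

```text
[ 0.86610987 -0.1169243  -2.02629534]
yaw 11 shift cm [ 1.87 -0.03  0.1 ] turn [-0.05  0.    0.01]
yaw 191 shift cm [ 1.87 -0.03  0.1 ] turn [ 1.7995e+02  2.0000e-02 -0.0000e+00]
q [ 11.4  17.7 115.3  -0.   47.    0.5] pos [0.5644 0.1376 0.1317] t 11.75
```

View pics/w5.png

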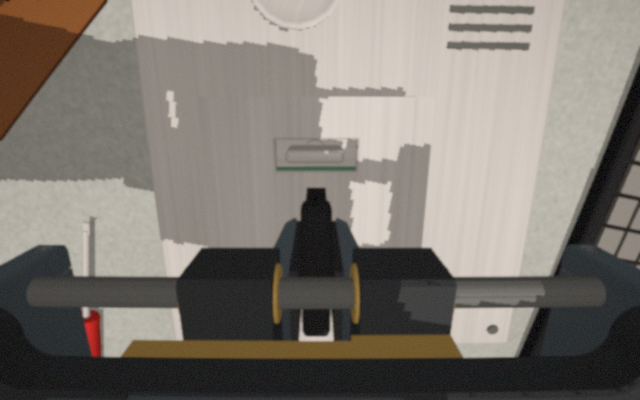

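The wing shows up inside the slot, centred: wing (286-345, 147-163), slot (275-357, 138-171). No contact force. Now press down.

Call:
servo_tool:
  deltas: [0.5, 0, 0.1, 0, 0, 0, 1, 1.0, 0, 0.1, 0, 0, 0, 1, 1.3, 0, 0.1, 0, 0, 0, 1, 1.6, 0, 0.1, 0, 0, 0, 1, 1.8, 0, 0.1, 0, 0, 0, 1, 1.9, 0, 0.1, 0, 0, 0, 1, 1.9, 0, 0.1, 0, 0, 0, 1, 1.9, 0, 0.1, 0, 0, 0, 1]

```text
time: 12.55
position: [0.5646, 0.1366, 0.1137]
ee_rot: [-81.2, 90.0, -160.2]
wrist_force: [-10.3, -2.5, 18.9]
finger_gap: 0.0139
```

```bash
python3 - <<'E'
from h import *
s=readout.state(); print(s["wrist_force"],s["ft_torque"],s["finger_gap"])
goto(.5643,.1365,.113,11)
E
```

```text
[-10.30229125  -2.46934183  18.91974629] [-0.4784726   1.56746347  0.01615499] 0.013910846174068906
yaw 11 shift cm [ 0.07 -0.03  0.  ] turn [-0.05  0.    0.03]
yaw 191 shift cm [ 0.07 -0.03  0.  ] turn [ 1.7995e+02  5.0000e-02 -1.0000e-02]
q [ 11.3  19.3 115.6  -0.   45.1   0.4] pos [0.5646 0.1366 0.1137] t 12.55
```

Force is 19 N upward (more than the gasket's 11 N) and TCP z matches the home height, so it looks home. One check for slip or tilt with a picture.

```bash
python3 - <<'E'
from h import *
w=camera("wrist")[:,:,::-1].copy(); s=camera("side")[:,:,::-1].copy()
a=cv2.resize(w[80:250,190:445],None,fx=1.5*1.04,fy=1.56*1.0,interpolation=2); w5=cv2.imread("pics/w5.png"); b=cv2.resize(w5[80:250,190:445],None,fx=1.56,fy=1.56,interpolation=2)
p=proj(calibration("side"),[[.5637,.138,.1]])[0].astype(int); print(p)
sc=cv2.resize(s[p[1]-45:p[1]+45,p[0]-65:p[0]+65],None,fx=3.2,fy=3.2,interpolation=2)
H=np.zeros((570,800,3),np.uint8); H[:a.shape[0],:a.shape[1]]=a; H[:b.shape[0],400:400+b.shape[1]]=b; H[275:275+sc.shape[0],:sc.shape[1]]=sc
cv2.imwrite("pics/fin.png",H); x=readout.state(); print(x["wrist_force"],x["position"])
E
```

```text
[290 225]
[-9.44010986 -1.66634596 19.86824125] [0.56463732 0.13655497 0.11374779]
```

View pics/fin.png

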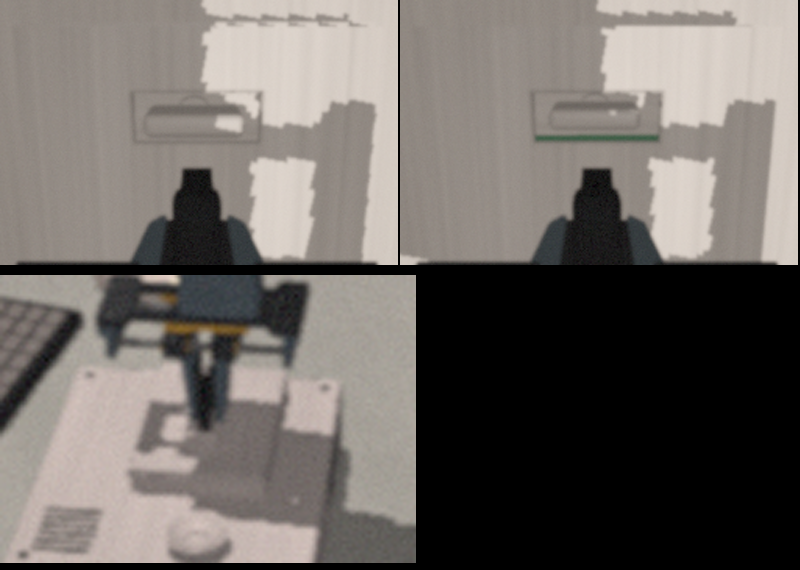

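```bash
python3 -c "
from station import arm
print(arm.finish_job())"
```

```text
the job is handed in; nothing more can be done
None
```

The drive-bay cover is on the frame and pressed down, and I handed the job in with the gripper still holding it there. The interface gave no verdict.

- **What I did:** I turned the stud's wing about 36° into line with the strap. Then I lifted the smaller grey cover by its handle and lowered it with the wing coming up through the slot.
- **Last checks:**
    - The wrist pressed back with about 19–20 N upward, more than the gasket's 11 N, so the plate is resting on the frame itself.
    - The tool height of 0.1137 m matched the expected 0.114 m, and the tool was level and at the seat's 11° yaw.
    - Position agreed with my seat estimate to 1–2 mm.
    - The pictures showed the wing inside the slot, no visible slip in the grip, and no gasket showing below the plate.
- **What didn't go cleanly:**
    - When I first let go of the wing I commanded a stray turn of up to 8.6°. I gripped it again at the right angle, and a later picture showed it in line with the strap.
    - A sideways force of about 10 N along −x was still there at the end. I put it down to friction against the frame and left it.

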